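# Open the sliding-lid container and put the flea comb away

## Task

Put the flea comb, the smaller of the two hanging combs, away in the white container. First touch down slowly with closed fingertips on the container's flat lid, press just firmly enough to grip without leaning hard on or knocking the thin plastic, and drag it back towards the robot until it is open to its stop or nearly so; then lift the flea comb up and off its hook, lower it through the opening and let go of it inside. Leave the lid open, and leave the other comb hanging and the things on the bench where they are.

Things in the scene. Friction and masses are not known exactly. Their poses are not given: they have to be found in the camera images.
- container: White plastic container fixed to the bench, 160 (x) x 124 (y) x 88 mm high. Origin: centre of its underside; x points away from the robot (turned up to 0.25 rad), z up. Walls 6 mm, floor 5 mm thick; the front (-x) wall is only 79 mm high and the lid runs over it. Floor to lid's underside: 75 mm.
- mouth (a point): Point fixed on the container, 20 mm behind (+x) its centre and 88 mm above its underside: the middle of the opening once the lid is drawn back fully. That opening is 106 mm long in x (-32 to +74 mm from the container's centre) and 112 mm wide in y; the lid keeps covering the front part.
- lid (a joint): The flat lid sliding in grooves along the container's -x: 0 m = closed, 0.105 m = fully open, at its stop. About 5 N of sliding friction; stays where left. No handle: drag it by friction of something pressed on top. Slipperiness varies: a press of about 6 to 15 N is needed (more if it slips); over 60 N, even a knock, cracks it: touch down at 20 mm/s or slower.
- lid_press (a point): Point on the lid's flat top amid five fine ribs (under 1 mm high, along y) near its rear end; moves with the lid. Closed, it lies 45 mm behind (+x) the container's centre and 86 mm above its underside. Lid 153 x 111 x 6 mm, its top 2 mm below the tops of the side and rear walls. A good place to press.
- flea_comb_center (a point): Centre of the loose steel flea comb, 45 g, 30 wide (y), 70 tall (z), 10 mm thick (x), fine teeth 32 mm long down, tips rounded. Its upper 29 mm is a loop on a hook, opening 16 wide x 25 tall; underside of the loop's top bar 31 mm above the centre. Grip it from above across the 30 mm width, 10 to 20 mm above the centre, so that the gripper's body clears the hook.
- wide_comb_center (a point): Centre of the other comb, which must stay hanging: wide-tooth steel comb, 38 mm wide, 103 mm tall, 10 mm thick, six thick teeth, same loop. It hangs on the neighbouring hook, 120 mm away; which hook holds which comb varies.
- rack: Beech rack, fixed, 270 mm long along its y. Origin on the bench below the midpoint between the two hanging combs; x points away from the robot (turned up to 0.15 rad), z up. The hooks' rail has its near face at x = 50 mm, its top 154 mm high. Brushes and a thin black comb stand in the rack behind (x above 0.1 m), up to 230 mm high.
- hook_a (a point): Tip of the hook at the rack's y = -60 mm. A 6 mm steel wire, axis 150 mm high, runs from the rail to -x; its end at x = -18 mm is turned up to 160 mm height (this point). A comb hangs at about x = 0. To free it lift it about 13 mm (8 to 18, so that its loop clears the tip above and below), then draw it 40 mm or more along the rack's -x.
- hook_b (a point): Tip of the like hook at the rack's y = +60 mm.
- bowl: White ceramic bowl, 110 mm across, 45 mm high, loose; leave alone. Origin under its centre.
- shampoo: Grey bottle, 56 mm across, 170 mm high, loose; leave alone. Origin under its centre.
- jar: Amber glass jar, 64 mm across, 80 mm high, loose; leave alone. Origin under its centre.
- balm_tin: Flat metal tin, 60 mm across, 22 mm high, loose; leave alone. Origin under its centre.
- soap_bar: Pale soap bar, 75 x 45 x 25 mm, loose; leave alone. Origin under its centre.
- nail_brush: Small hand brush about 150 mm long, lying loose; leave alone. Origin under it.
Things that resemble listed ones, but are neither listed nor needed, are in the scene too. Leave any yellow look-alike of the container alone. What is shaped like the part that bears flea_comb_center but blue is not meant.

How it is judged:
On the way, in this order (a step that is already met when the one before it is completed fails the run):
1. the lid is dragged back, open by more than 90 mm, while the flea comb still hangs (value of joint lid above 0.09 m and distance of flea_comb_center from where it was at the start of the episode below 0.03 m), for 0.1 s.
2. the flea comb is held in the fingers, lifted off its hook (distance of flea_comb_center from where it was at the start of the episode above 0.05 m and contact force between the fingers and flea_comb above 0.3 N and height (world z) of flea_comb_center above 0.09 m), for 0.1 s.
3. still held, it is lowered through the opening until its centre is below the rim (x of flea_comb_center in the frame of container between -0.035 and 0.074 m and y of flea_comb_center in the frame of container between -0.056 and 0.056 m and z of flea_comb_center in the frame of container below 0.086 m and contact force between the fingers and flea_comb above 0.3 N), for 0.05 s.
At the end, for the whole second after the job is handed in: The lid stands open by more than 85 mm; the flea comb lies released and at rest inside the container, its centre within the walls and less than 55 mm above the container's underside; the wide-tooth comb still hangs within 30 mm of where it was (value of joint lid above 0.085 m and x of flea_comb_center in the frame of container between -0.074 and 0.074 m and y of flea_comb_center in the frame of container between -0.056 and 0.056 m and z of flea_comb_center in the frame of container between 0 and 0.055 m and linear speed of flea_comb below 0.03 m/s and contact force between the fingers and flea_comb below 0.05 N and distance of wide_comb_center from where it was at the start of the episode below 0.03 m); the robot touches nothing.
It fails at once if the fingers press the lid with more than 60 N (contact force between the fingers and lid above 60 N).
It fails at once if the wide-tooth comb is knocked off or moved more than 50 mm (distance of wide_comb_center from where it was at the start of the episode above 0.05 m).
It fails at once if a thing on the bench is moved more than 30 mm (distance of any of bowl, shampoo, jar, balm_tin, soap_bar, nail_brush from where it was at the start of the episode above 0.03 m).
It also fails if it takes over 72 s, if anything falls off the work surface, if the arm or the gripper's body presses on something with over 40 N, if the wrist force passes 120 N, or if a joint passes its speed limit or range.

## Robot

A 6-joint arm with a two-finger parallel gripper is mounted at the origin on the work surface. World frame = base frame: x ahead of the robot, y to its left, z up, the work surface at z = 0. Lengths are in m, angles in rad, forces in N, time in s.
With the tool pointing down it reaches from about 0.275 to 0.75 m from the base axis. Payload 10.2 kg.
Tool frame: the origin (TCP) lies midway between the tips of the shut fingers; the grasp point (between the pads) lies 19 mm behind it; z points along the fingers, y is the direction in which the jaws open and shut (so a half turn about z gives the same grasp; the last joint's range is limited). The gripper opens to 88 mm and grips with 3 to 60 N. Pads are 18 mm wide; open, the fingers measure 123 mm over their backs; the gripper's body (75 mm by 187 mm) begins 45 mm behind the grasp point.
Start: joints at [1.109, 0.313, 1.498, -0, 1.331, -0.223], TCP at [0.124, 0.51, 0.239] pointing down, gripper open.
Joint ranges: [-2.94, 2.94], [-0.97, 2.17], [0.19, 2.56], [-1.23, 4.37], [0.02, 3.11], [-2.88, 2.88]. Speed limits (rad/s): [2.39, 2.39, 3.01, 3.14, 3.14, 3.14].

## Interface

Orientations are given as a 3x3 rotation matrix whose columns are the frame's x, y, z axes.
In Python, from bench import bot gives the robot as it stands.
- The arm moves only by the tool arm_command, never from a script. Its argument "plan" is a list of rows, each a list of 7 numbers: the opening, from 0 (shut) to 1 (fully open), then the shift along the tool's x, y, z in cm, then the turn, a rotation vector about the tool's x, y, z in rad. A call has 1 to 10 rows; each row shifts and turns the commanded pose from where the row before left it, along the tool's axes as they then stand; what a row does not reach is not made up. A row lasts 1/8 s, in which the tool goes at most 62.5 mm and 10.7 degrees, less where a joint would pass 70% of its speed; a pose out of reach is approached as far as the arm can. A call with a gripper value outside its range is refused whole. The fingers move at their own pace and stop on an object; "grip_force" is the grip in N (left out, the last holds). Time passes only in rows, so rows that do not move let the fingers close. It gives the time, the measured TCP pose, the force and the opening at its end, in the units of the state.
- bot.get_state(): the state, without advancing time (a new reading comes with each control period).
- bot.read_camera(name): name is "side" or "top"; returns a dict with "pixels" (384x512x3 uint8, red, green, blue), "range_z" (384x512 float32, m along the optical axis (not along the pixel's ray), 0 where there is no reading), "fov_y" (degrees; the focal length in pixels is half the picture's height over the tangent of half this angle, whatever the lens; pixels are square), "cx", "cy" (the principal point, pixels), "D" ([k1, k2, p1, p2, k3] as OpenCV has them; the pictures are not rectified), "position" and "attitude" of the camera in the world. Camera axes: x right, y down, z forward; pixel columns grow to the right and rows downward; lengths in m; the calibration is good to about 2 mm. A picture is of the moment at which its call begins.
- bot.finish_job(): hands the job in, once; it reports no verdict.
The state is a dict: "t": time; "joint_positions": joint angles; "dq": joint speeds; "joint_torque": joint torques, N m; "tool_pos": TCP position; "eef_rot": TCP orientation; "wrist_force": force on the tool from outside, world axes, zero at the start; "ft_torque": the same for the moment, N m; "gripper_width": finger opening in m.
Only numpy, scipy, OpenCV 4.12 (cv2) and the standard library are available. Lean on these libraries where they do the work, as an engineer would, in place of code of your own. Each camera call takes 0.05 s, during which the arm holds its last target.

## Working session

There is one attempt and no reset: what is moved stays moved. The work goes in short steps, Python scripts to look and compute and a tool call to move; the robot and the scene stay as the last step left them, time stands still between calls to the robot, and variables do not carry over. Pictures are saved under pics/ and viewed, and the job is handed in when it is done.

Besides the shell and the picture viewer there is one more tool, called after ">>>" in YAML: its name, and indented under it one key for each argument. arm_command: Moves the arm, as the interface text tells. Its arguments: {"type":"object","properties":{"plan":{"type":"array","items":{"type":"array","items":{"type":"number"}}},"grip_force":{"type":"number"}},"required":["plan"]}

```bash
ls; mkdir -p pics; cat > h.py <<'E'
import numpy as np, cv2, pickle
from bench import bot
def K(c):
    f=c["pixels"].shape[0]/2/np.tan(np.radians(c["fov_y"])/2)
    return np.array([[f,0,c["cx"]],[0,f,c["cy"]],[0,0,1.]])
def rays(c,uv):
    uv=np.asarray(uv,float).reshape(-1,1,2)
    n=cv2.undistortPoints(uv,K(c),np.array(c["D"],float)).reshape(-1,2)
    d=np.c_[n,np.ones(len(n))]
    return np.array(c["position"]),d@np.array(c["attitude"]).T
def onplane(c,uv,z):
    p,d=rays(c,uv); return p+d*((z-p[2])/d[:,2])[:,None]
def depthpts(c,uv):
    uv=np.asarray(uv).reshape(-1,2).astype(int); p,d=rays(c,uv)
    return p+d*c["range_z"][uv[:,1],uv[:,0]][:,None]
def cloud(c):
    h,w=c["range_z"].shape; u,v=np.meshgrid(np.arange(w),np.arange(h))
    P=depthpts(c,np.c_[u.ravel(),v.ravel()]).reshape(h,w,3); P[c["range_z"]==0]=np.nan
    return P
def snap(n,tag):
    c=bot.read_camera(n); pickle.dump(c,open(f"{tag}.pkl","wb"))
    cv2.imwrite(f"pics/{tag}.png",cv2.resize(c["pixels"][:,:,::-1],(800,600),interpolation=cv2.INTER_CUBIC)); return c
def proj(c,P):
    R=np.array(c["attitude"]); t=np.array(c["position"])
    return cv2.projectPoints(np.asarray(P,float).reshape(-1,3),cv2.Rodrigues(R.T)[0],-R.T@t,K(c),np.array(c["D"],float))[0].reshape(-1,2)
E
python3 - <<'E'
from h import *
print(bot.get_state())
for n in("side","top"):
    c=snap(n,n+"0"); print(n,c["fov_y"],c["cx"],c["cy"],c["D"],c["position"],c["attitude"],(c["range_z"]==0).mean())
E
```

```text
pics
{'t': 0.0, 'joint_positions': array([ 1.10861971e+00,  3.13436311e-01,  1.49839178e+00, -6.60760207e-06,
        1.33103621e+00, -2.23381954e-01]), 'dq': array([-0.00064105, -0.00026026, -0.00085633,  0.00108782, -0.0003286 ,
       -0.00054304]), 'joint_torque': array([-4.82245923e-04, -4.02212477e+01, -2.52265602e+01,  6.93829986e-02,
        3.52972769e-02, -6.63556352e-05]), 'tool_pos': array([0.12407341, 0.50988082, 0.23818514]), 'eef_rot': array([[-9.71624076e-01,  2.36529786e-01, -5.61276860e-04],
       [ 2.36530291e-01,  9.71623445e-01, -1.14108885e-03],
       [ 2.75448256e-04, -1.24146838e-03, -9.99999191e-01]]), 'wrist_force': array([ 0.30849435, -0.31559448, -0.03622653]), 'ft_torque': array([-0.0131627 ,  0.00152468,  0.00019226]), 'gripper_width': 0.08787747556108026}
side 50.94613706264613 253.1398861808287 186.632944183459 [-0.0038372  0.         0.         0.         0.       ] [0.26595111 0.65606976 0.82021852] [[-0.94400494 -0.21076853  0.25383321]
 [-0.32935416  0.64748621 -0.68723172]
 [-0.01950669 -0.73235117 -0.68064768]] 0.00396728515625
top 49.07484243323638 257.3588913794843 196.88582980663207 [0.00964823 0.         0.         0.         0.        ] [ 0.43116123 -0.06780009  1.36421417] [[ 0.00335172 -0.99699385  0.07740817]
 [-0.99986007 -0.00207255  0.01659945]
 [-0.01638912 -0.07745297 -0.99686129]] 0.004099527994791667
```

View pics/side0.png

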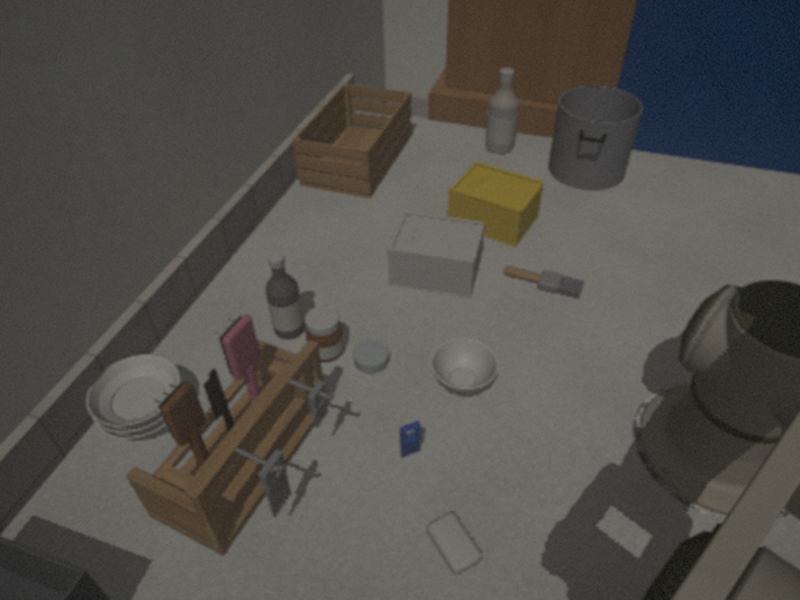

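View pics/top0.png

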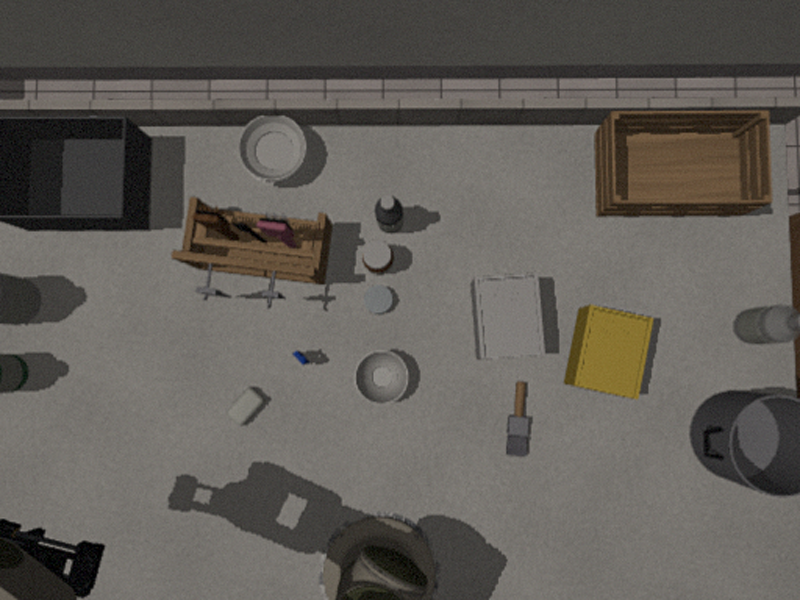

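```bash
python3 - <<'E'
from h import *
c=pickle.load(open("side0.pkl","rb"))
im=c["pixels"][:,:,::-1]
im=np.clip(im.astype(float)*1.8,0,255).astype(np.uint8)
a=cv2.resize(im[225:345,135:255],(600,600),interpolation=cv2.INTER_CUBIC)
cv2.imwrite("pics/combs.png",a)
a=cv2.resize(im[125:200,235:325],(720,600),interpolation=cv2.INTER_CUBIC)
cv2.imwrite("pics/box_s.png",a)
c=pickle.load(open("top0.pkl","rb"))
im=c["pixels"][:,:,::-1]
im=np.clip(im.astype(float)*1.8,0,255).astype(np.uint8)
a=cv2.resize(im[120:210,100:220],(800,600),interpolation=cv2.INTER_CUBIC)
cv2.imwrite("pics/combs_t.png",a)
a=cv2.resize(im[165:240,290:390],(800,600),interpolation=cv2.INTER_CUBIC)
cv2.imwrite("pics/box_t.png",a)
E
```

```text
(no output)
```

View pics/combs.png

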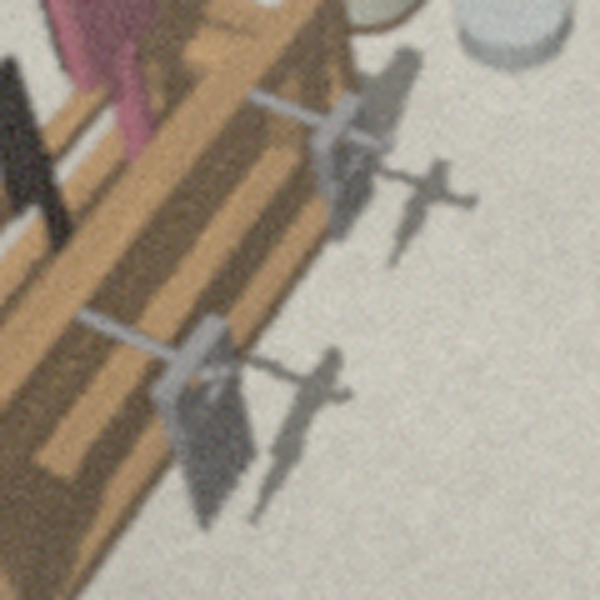

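View pics/combs_t.png

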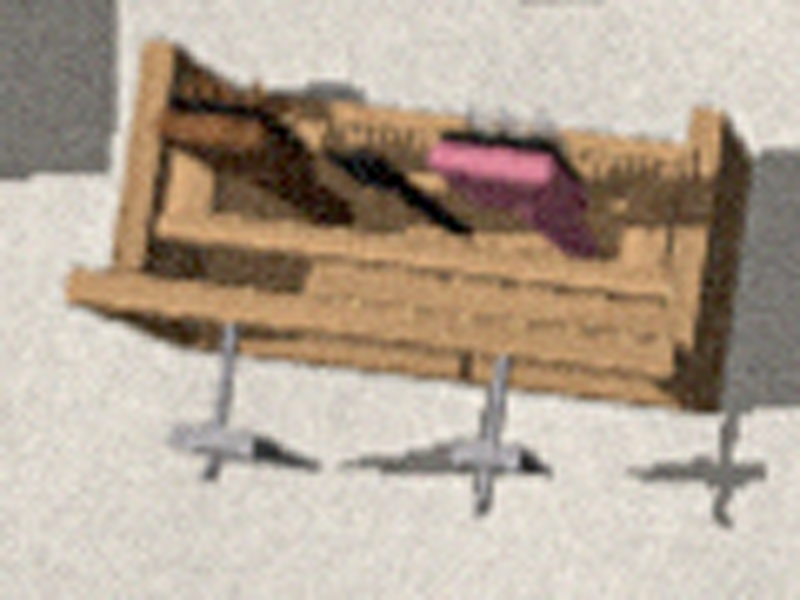

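View pics/box_s.png

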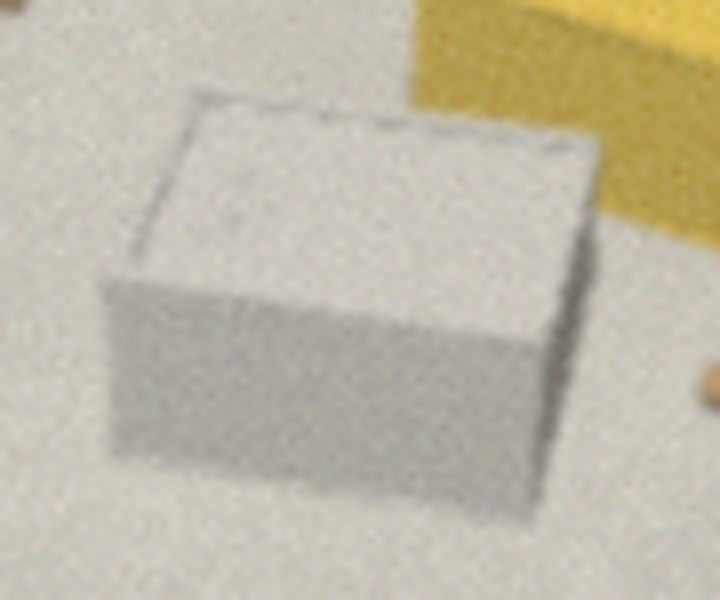

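View pics/box_t.png

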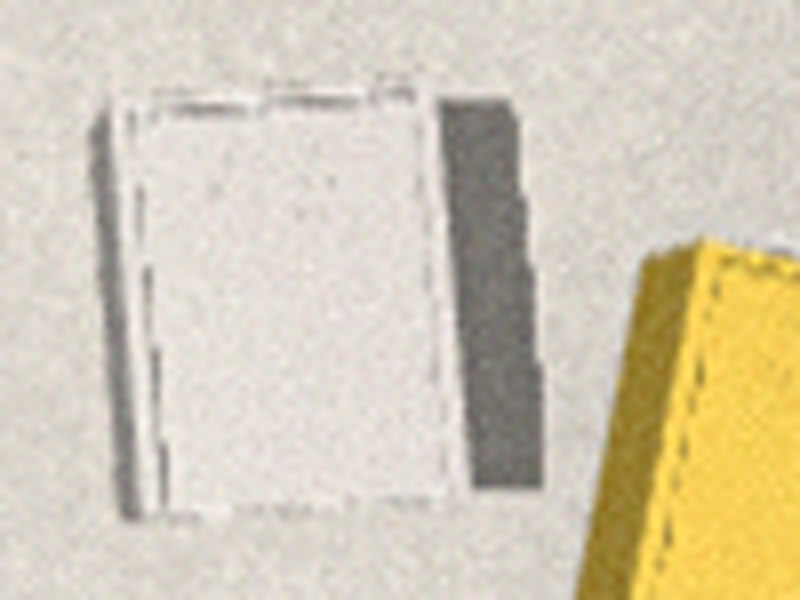

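```bash
cat > meas.py <<'E'
from h import *
import sys
def box(c,name):
    P=cloud(c); hsv=cv2.cvtColor(c["pixels"],cv2.COLOR_RGB2HSV)
    m=(P[...,2]>0.07)&(P[...,2]<0.1)&(P[...,0]>0.35)&(P[...,0]<0.62)&(P[...,1]<-0.1)&(P[...,1]>-0.4)&(hsv[...,1]<60)
    m=m.astype(np.uint8); n,l,s,_=cv2.connectedComponentsWithStats(m)
    i=1+np.argmax(s[1:,4]); m=(l==i)
    q=P[m]; print(name,m.sum(),"z med",np.median(q[:,2]))
    cs,_=cv2.findContours(m.astype(np.uint8),cv2.RETR_EXTERNAL,cv2.CHAIN_APPROX_NONE)
    ct=max(cs,key=cv2.contourArea).reshape(-1,2)
    w=onplane(c,ct,0.087)[:,:2]
    print(cv2.minAreaRect((w*1000).astype(np.float32)))
for n in("top","side"):
    c=pickle.load(open(n+"0.pkl","rb")); box(c,n)
    P=cloud(c)
    hsv=cv2.cvtColor(c["pixels"],cv2.COLOR_RGB2HSV)
    # comb points: grey, z>0.03, in front of rack
    m=(P[...,2]>0.03)&(P[...,2]<0.2)&(hsv[...,1]<50)&(P[...,0]>0.38)&(P[...,0]<0.56)&(P[...,1]>0.05)&(P[...,1]<0.35)
    nn,l,s,_=cv2.connectedComponentsWithStats(m.astype(np.uint8))
    for i in range(1,nn):
        if s[i,4]>8:
            q=P[l==i]; print(n,i,s[i],q.min(0).round(3),q.max(0).round(3),q.mean(0).round(3))
E
python3 meas.py
```

```text
top 2175 z med 0.08556147841115691
((517.1110229492188, -252.9700927734375), (159.61697387695312, 126.11913299560547), 4.28507137298584)
top 1 [125 185  23   7  75] [0.541 0.297 0.056] [0.56  0.336 0.16 ] [0.555 0.311 0.137]
top 2 [168 185  15  12  72] [0.527 0.182 0.092] [0.56  0.212 0.162] [0.548 0.195 0.149]
side 1710 z med 0.08629266980999462
((514.0303344726562, -246.87286376953125), (163.00439453125, 148.81430053710938), 3.629256010055542)
side 1 [197 243  18  31 282] [0.525 0.181 0.087] [0.559 0.214 0.159] [0.549 0.2   0.133]
side 11 [168 288  19  44 459] [0.539 0.298 0.053] [0.56  0.337 0.161] [0.555 0.319 0.115]
```

```bash
cat > meas2.py <<'E'
from h import *
for n in("top","side"):
    c=pickle.load(open(n+"0.pkl","rb")); P=cloud(c)
    hsv=cv2.cvtColor(c["pixels"],cv2.COLOR_RGB2HSV)
    # rail top: brown, z ~0.154
    m=(abs(P[...,2]-0.154)<0.006)&(hsv[...,1]>70)&(P[...,0]>0.5)&(P[...,0]<0.7)&(P[...,1]>0.05)&(P[...,1]<0.45)
    q=P[m][:,:2]; print(n,"rail",m.sum(),q.min(0),q.max(0))
    ct=np.argwhere(m)[:,::-1]
    w=onplane(c,ct,0.154)[:,:2]
    r=cv2.minAreaRect((w*1000).astype(np.float32)); print(r)
    # near edge: per y-bin min x
    ys=np.arange(0.1,0.4,0.005); e=[]
    for y in ys:
        k=abs(w[:,1]-y)<0.0025
        if k.sum()>2: e.append((y,w[k,0].min(),w[k,0].max()))
    e=np.array(e); 
    if len(e)>5:
        v=np.polyfit(e[:,0],e[:,1],1); print("near edge x=",v, "resid",np.abs(np.polyval(v,e[:,0])-e[:,1]).max(), "y rng",e[0,0],e[-1,0]); print((e*1000).round(0).tolist())
    m=(P[...,2]>0.03)&(P[...,2]<0.2)&(hsv[...,1]<50)&(P[...,0]>0.38)&(P[...,0]<0.56)&(P[...,1]>0.05)&(P[...,1]<0.35)
    nn,l,s,_=cv2.connectedComponentsWithStats(m.astype(np.uint8))
    for i in range(1,nn):
        if s[i,4]>40:
            q=P[l==i]; zt=q[:,2].max()
            for lo,hi in((0.05,0.09),(0.09,0.12),(0.12,0.145),(0.156,0.17)):
                k=q[(q[:,2]>lo)&(q[:,2]<hi)]
                if len(k)>4:
                    rr=cv2.minAreaRect((k[:,:2]*1000).astype(np.float32))
                    print(n,i,lo,hi,len(k),k.min(0).round(4),k.max(0).round(4),np.median(k,0).round(4),[np.round(x,1).tolist() for x in rr])
E
python3 meas2.py
```

```text
top rail 541 [0.58822762 0.11695394] [0.69145223 0.38422176]
((643.4109497070312, 248.10009765625), (267.8240966796875, 98.80712127685547), 87.05706787109375)
near edge x= [0.12036433 0.57284641] resid 0.01309265449220931 y rng 0.12000000000000002 0.38500000000000023
[[120.0, 589.0, 600.0], [125.0, 589.0, 600.0], [130.0, 589.0, 603.0], [135.0, 589.0, 603.0], [140.0, 589.0, 603.0], [145.0, 591.0, 603.0], [150.0, 591.0, 606.0], [155.0, 591.0, 665.0], [160.0, 591.0, 662.0], [165.0, 591.0, 689.0], [170.0, 594.0, 659.0], [175.0, 594.0, 659.0], [180.0, 594.0, 659.0], [185.0, 594.0, 609.0], [190.0, 594.0, 609.0], [195.0, 597.0, 662.0], [200.0, 597.0, 662.0], [205.0, 597.0, 612.0], [210.0, 597.0, 612.0], [215.0, 600.0, 612.0], [220.0, 600.0, 615.0], [225.0, 600.0, 615.0], [230.0, 600.0, 615.0], [235.0, 600.0, 674.0], [240.0, 603.0, 615.0], [245.0, 603.0, 618.0], [250.0, 603.0, 674.0], [255.0, 603.0, 618.0], [260.0, 606.0, 677.0], [265.0, 606.0, 618.0], [270.0, 606.0, 621.0], [275.0, 606.0, 621.0], [280.0, 609.0, 691.0], [285.0, 606.0, 674.0], [290.0, 609.0, 674.0], [295.0, 609.0, 674.0], [30
[... 2985 characters left out ...]
1438] [0.5491 0.2054 0.1289] [[551.0, 198.7], [28.6, 10.1], 81.4]
side 1 0.156 0.17 50 [0.5249 0.1827 0.1561] [0.5575 0.212  0.1595] [0.5503 0.2015 0.1571] [[540.8, 198.4], [29.2, 31.6], 84.4]
side 11 0.05 0.09 137 [0.5531 0.2979 0.0526] [0.5599 0.3375 0.0899] [0.5568 0.3155 0.0736] [[556.8, 317.6], [39.8, 5.6], 83.8]
side 11 0.09 0.12 89 [0.5504 0.2981 0.0904] [0.56   0.337  0.1194] [0.5561 0.3192 0.1025] [[555.8, 317.7], [39.2, 7.2], 83.2]
side 11 0.12 0.145 100 [0.5499 0.3005 0.1204] [0.5599 0.3375 0.1448] [0.5546 0.3219 0.1279] [[556.4, 318.7], [37.1, 8.0], 82.2]
side 11 0.156 0.17 62 [0.5394 0.2994 0.156 ] [0.56   0.3364 0.1607] [0.5552 0.3185 0.1573] [[549.6, 317.8], [20.4, 36.9], 1.1]
```

```bash
python3 - <<'E'
from h import *
ctr=np.array([0.517,-0.2535]); a=0.075
R=np.array([[np.cos(a),-np.sin(a)],[np.sin(a),np.cos(a)]])
def cp(x,y,z): return np.r_[ctr+R@[x,y],z]
sh=[]
pts=[cp(.08,.062,.088),cp(.08,-.062,.088),cp(-.08,-.062,.088),cp(-.08,.062,.088)]
r=-0.12; fl=np.array([.550,.198,.122]); Rr=np.array([[np.cos(r),-np.sin(r)],[np.sin(r),np.cos(r)]])
for n,b in(("top",(165,240,290,390)),("side",(125,200,235,325))):
    c=pickle.load(open(n+"0.pkl","rb")); im=np.clip(c["pixels"][:,:,::-1].astype(float)*1.8,0,255).astype(np.uint8)
    big=cv2.resize(im,None,fx=6,fy=6,interpolation=cv2.INTER_CUBIC)
    def T(P): return ((proj(c,P)+.5)*6).astype(np.int32)
    cv2.polylines(big,[T(pts)],True,(0,0,255),1)
    cv2.circle(big,tuple(map(int,T(cp(.045,0,.086))[0])),4,(255,0,0),1)
    q=[np.r_[fl[:2]+Rr@[-.005,y],fl[2]+z] for y,z in((-.015,-.035),(.015,-.035),(.015,.035),(-.015,.035))]
    cv2.polylines(big,[T(q)],True,(0,0,255),1)
    u=T(np.array(pts)).mean(0).astype(int); v=T(np.array(q)).mean(0).astype(int)
    A=big[u[1]-280:u[1]+280,u[0]-280:u[0]+280]; B=big[v[1]-200:v[1]+200,v[0]-120:v[0]+120]
    cv2.imwrite(f"pics/ov_{n}.png",np.hstack([A,cv2.copyMakeBorder(B,80,80,0,0,cv2.BORDER_CONSTANT)]))
E
```

```text
(no output)
```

View pics/ov_top.png

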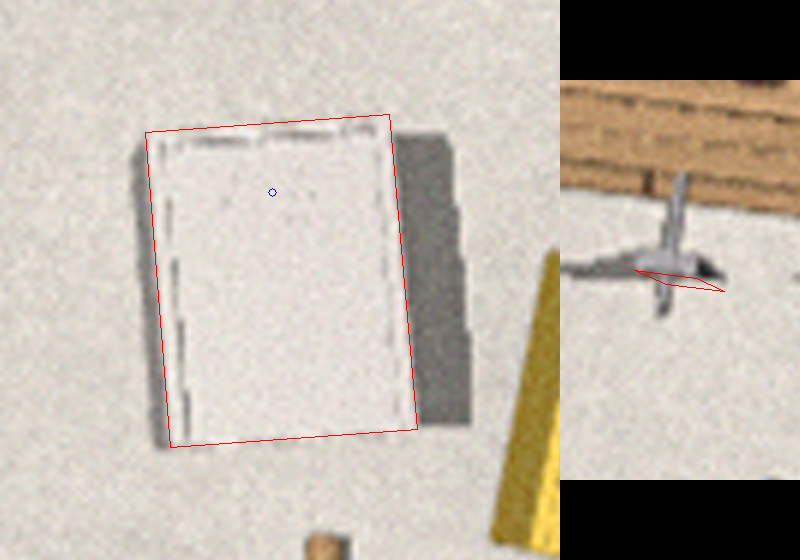

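View pics/ov_side.png

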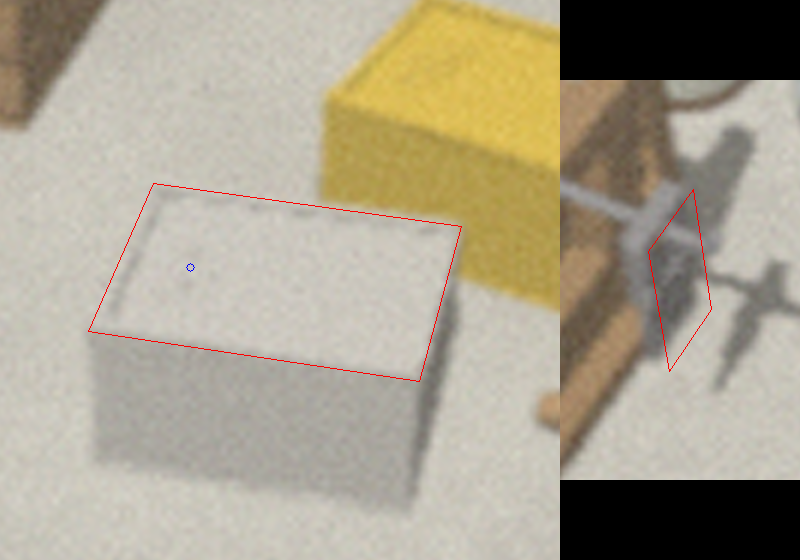

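```bash
sed -i 's/(P\[...,0\]<0.56)/(P[...,0]<0.585)/' meas2.py; python3 meas2.py | grep -E "^(top|side) [0-9]"
python3 - <<'E'
from h import *
c=pickle.load(open("top0.pkl","rb"))
# top bar in combs_t crop (6.667x, off 100,120): right bar ends, hook tip, left
uv=np.array([[455,452],[525,462],[483,510],[175,437],[250,450],[210,470]])/6.667+[100,120]-0.5
print("top bar/tip on z=.157,.16"); print(onplane(c,uv,.1575).round(4))
c=pickle.load(open("side0.pkl","rb"))
uv=np.array([[345,97],[318,143],[385,145],[215,320],[160,390]])/5+[135,225]-0.5
print(onplane(c,uv,.1575).round(4))
E
```

```text
top 1 0.05 0.09 8 [0.5543 0.2977 0.0564] [0.557  0.319  0.0861] [0.5562 0.3032 0.064 ] [[555.5, 308.3], [2.7, 21.3], 0.7]
top 1 0.09 0.12 6 [0.5542 0.2985 0.0939] [0.5583 0.323  0.1161] [0.5558 0.2993 0.1063] [[554.6, 310.5], [3.4, 24.6], 10.0]
top 1 0.12 0.145 16 [0.5513 0.2974 0.1201] [0.5608 0.3316 0.1437] [0.5546 0.3    0.1328] [[553.5, 313.8], [9.3, 34.5], 9.7]
top 1 0.156 0.17 32 [0.541  0.3012 0.1561] [0.5644 0.3332 0.16  ] [0.5559 0.3179 0.1574] [[556.8, 318.0], [27.4, 23.7], 39.9]
top 2 0.12 0.145 12 [0.546  0.1825 0.1216] [0.5548 0.2088 0.1404] [0.549  0.1845 0.1349] [[547.9, 194.8], [8.0, 27.0], 12.8]
top 2 0.156 0.17 22 [0.5268 0.1845 0.156 ] [0.5823 0.2111 0.1616] [0.5529 0.1973 0.1574] [[553.8, 195.4], [25.3, 51.7], 56.1]
side 1 0.05 0.09 9 [0.5485 0.1861 0.0871] [0.5542 0.2118 0.0896] [0.5504 0.1981 0.0885] [[550.9, 198.8], [25.9, 2.8], 81.4]
side 1 0.09 0.12 70 [0.5476 0.1809 0.0913] [0.5556 0.214  0.1191] [0.5503 0.2018 0.1029] [[550.1, 197.6], [33.1, 4.9], 77.6]
side 1 0.12 0.145 79 [0.5441 0.1851 0.1201] [0.558  0.2126 0.1438] [0.5491 0.2054 0.1289] [[551.0, 198.7]
[... 250 characters left out ...]
17.6], [39.8, 5.8], 81.8]
side 11 0.09 0.12 96 [0.5504 0.2981 0.0904] [0.5643 0.337  0.1194] [0.5563 0.3204 0.1028] [[555.6, 317.9], [39.1, 9.7], 77.5]
side 11 0.12 0.145 117 [0.5499 0.3005 0.1204] [0.5651 0.3375 0.1448] [0.555  0.3239 0.1278] [[557.7, 318.5], [37.1, 10.8], 82.2]
side 11 0.156 0.17 78 [0.5394 0.2994 0.156 ] [0.564  0.3364 0.1607] [0.5565 0.3198 0.1573] [[550.8, 318.9], [36.7, 22.7], 80.9]
top bar/tip on z=.157,.16
[[0.5521 0.2116 0.1575]
 [0.5478 0.1811 0.1575]
 [0.5269 0.1989 0.1575]
 [0.5585 0.3337 0.1575]
 [0.5529 0.3009 0.1575]
 [0.5441 0.3181 0.1575]]
[[0.5541 0.1862 0.1575]
 [0.5547 0.2118 0.1575]
 [0.528  0.2041 0.1575]
 [0.5563 0.3012 0.1575]
 [0.562  0.3347 0.1575]]
```

>>> arm_command:
  plan:
    - [0.5,0,0,0,0,0,-0.157]
    - [0,0,0,0,0,0,-0.157]
    - [0,-2.09,-4.39,0,0,0,0]
    - [0,-2.09,-4.39,0,0,0,0]
    - [0,-2.09,-4.39,0,0,0,0]
    - [0,-2.09,-4.39,0,0,0,0]
    - [0,-2.09,-4.39,0,0,0,0]
    - [0,-2.09,-4.39,0,0,0,0]
    - [0,-2.09,-4.39,0,0,0,0]
    - [0,-2.09,-4.39,0,0,0,0]

```text
t: 1.35
tool_pos: [0.3177, 0.171, 0.2387]
eef_rot: [[-0.997, -0.075, 0.0], [-0.075, 0.997, 0.0], [-0.0, 0.0, -1.0]]
wrist_force: [0.6, 0.4, -0.6]
gripper_width: 0.0003
```

>>> arm_command:
  plan:
    - [0,-2.09,-4.39,0,0,0,0]
    - [0,-2.09,-4.39,0,0,0,0]
    - [0,-2.09,-4.39,0,0,0,0]
    - [0,-2.09,-4.39,0,0,0,0]
    - [0,-2.09,-4.39,0,0,0,0]
    - [0,-2.09,-4.39,0,0,0,0]
    - [0,-2.09,-4.39,0,0,0,0]
    - [0,-2.09,-4.39,0,0,0,0]
    - [0,-2.09,-4.39,0,0,0,0]
    - [0,-2.09,-4.39,0,0,0,0]

```text
t: 2.6
tool_pos: [0.5592, -0.251, 0.2383]
eef_rot: [[-0.997, -0.075, -0.001], [-0.075, 0.997, 0.0], [0.001, 0.001, -1.0]]
wrist_force: [-0.6, 0.5, 0.3]
gripper_width: 0.0007
```

>>> arm_command:
  plan:
    - [0,0,0,0,0,0,0]
    - [0,0,0,0,0,0,0]

```text
t: 2.85
tool_pos: [0.5584, -0.249, 0.2383]
eef_rot: [[-0.997, -0.075, -0.001], [-0.075, 0.997, 0.001], [0.001, 0.001, -1.0]]
wrist_force: [-0.6, 0.2, 1.4]
gripper_width: 0.0005
```

>>> arm_command:
  plan:
    - [0,0,0,2,0,0,0]
    - [0,0,0,3,0,0,0]
    - [0,0,0,3,0,0,0]
    - [0,0,0,3,0,0,0]
    - [0,0,0,1.5,0,0,0]
    - [0,0,0,0.9,0,0,0]
    - [0,0,0,0,0,0,0]

```text
t: 3.72
tool_pos: [0.5588, -0.2494, 0.1051]
eef_rot: [[-0.997, -0.075, 0.0], [-0.075, 0.997, -0.0], [-0.0, -0.0, -1.0]]
wrist_force: [0.7, -0.7, 0.3]
gripper_width: 0.0006
```

```bash
python3 - <<'E'
from h import *
print(bot.get_state()["wrist_force"],bot.get_state()["tool_pos"])
c=snap("top","top1"); d=snap("side","side1")
e=lambda c,a,b:cv2.resize(np.clip(c["pixels"][a[0]:a[1],a[2]:a[3],::-1].astype(float)*1.8,0,255).astype(np.uint8),(400,400),interpolation=cv2.INTER_CUBIC)
cv2.imwrite("pics/p1.png",np.hstack([e(c,(160,250,285,375),0),e(d,(110,210,230,330),0)]))
E
```

```text
[ 0.71776453 -0.66116242  0.26757139] [ 0.55880132 -0.24944406  0.10506106]
```

View pics/p1.png

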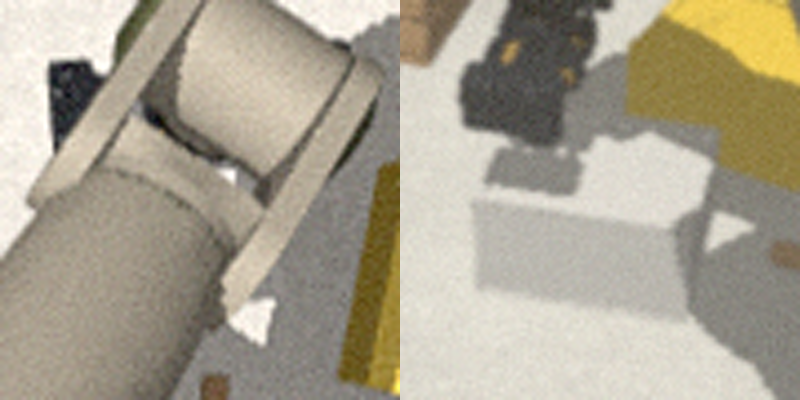

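>>> arm_command:
  plan:
    - [0,0,0,0.2,0,0,0]
    - [0,0,0,0.2,0,0,0]
    - [0,0,0,0.2,0,0,0]
    - [0,0,0,0.2,0,0,0]
    - [0,0,0,0.2,0,0,0]
    - [0,0,0,0.2,0,0,0]
    - [0,0,0,0.2,0,0,0]
    - [0,0,0,0.1,0,0,0]
    - [0,0,0,0.1,0,0,0]
    - [0,0,0,0,0,0,0]

```text
t: 5.08
tool_pos: [0.5587, -0.2496, 0.0887]
eef_rot: [[-0.997, -0.075, -0.0], [-0.075, 0.997, 0.0], [0.0, 0.0, -1.0]]
wrist_force: [0.1, 0.5, 0.2]
gripper_width: 0.0
```

>>> arm_command:
  plan:
    - [0,0,0,0.1,0,0,0]
    - [0,0,0,0.1,0,0,0]

```text
t: 5.32
tool_pos: [0.5587, -0.2496, 0.0867]
eef_rot: [[-0.997, -0.075, 0.0], [-0.075, 0.997, -0.0], [-0.0, -0.0, -1.0]]
wrist_force: [-0.8, -0.8, -0.6]
gripper_width: 0.0003
```

>>> arm_command:
  plan:
    - [0,0,0,0.1,0,0,0]

```text
t: 5.45
tool_pos: [0.5588, -0.2496, 0.0864]
eef_rot: [[-0.997, -0.075, 0.0], [-0.075, 0.997, -0.0], [-0.0, -0.0, -1.0]]
wrist_force: [-3.6, 1.5, 10.2]
gripper_width: 0.0002
```

>>> arm_command:
  plan:
    - [0,0,0,0.02,0,0,0]
    - [0,0,0,0,0,0,0]

```text
t: 5.7
tool_pos: [0.5587, -0.2496, 0.0864]
eef_rot: [[-0.997, -0.075, 0.0], [-0.075, 0.997, -0.0], [-0.0, -0.0, -1.0]]
wrist_force: [-2.5, 1.9, 7.5]
gripper_width: 0.0004
```

Press about 8 N. Start dragging gently with +tool x and a touch more press.

>>> arm_command:
  plan:
    - [0,0,0,0.03,0,0,0]
    - [0,0.2,0,0,0,0,0]
    - [0,0.4,0,0,0,0,0]
    - [0,0.4,0,0,0,0,0]

```text
t: 6.2
tool_pos: [0.5499, -0.2507, 0.0864]
eef_rot: [[-0.997, -0.075, 0.004], [-0.075, 0.997, -0.002], [-0.004, -0.002, -1.0]]
wrist_force: [3.5, 0.6, 5.5]
gripper_width: 0.0006
```

>>> arm_command:
  plan:
    - [0,0,0,0.05,0,0,0]
    - [0,0.2,0,0,0,0,0]
    - [0,0.4,0,0,0,0,0]
    - [0,0.4,0,0,0,0,0]

```text
t: 6.7
tool_pos: [0.5403, -0.2515, 0.0864]
eef_rot: [[-0.997, -0.075, 0.005], [-0.075, 0.997, -0.002], [-0.005, -0.002, -1.0]]
wrist_force: [6.0, 1.7, 7.8]
gripper_width: 0.0001
```

```bash
python3 - <<'E'
from h import *
d=snap("side","side2")
e=lambda c,a,b:cv2.resize(np.clip(c["pixels"][a[0]:a[1],a[2]:a[3],::-1].astype(float)*1.8,0,255).astype(np.uint8),(600,600),interpolation=cv2.INTER_CUBIC)
cv2.imwrite("pics/p2.png",e(d,(110,210,230,330),0))
E
```

```text
(no output)
```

View pics/p2.png

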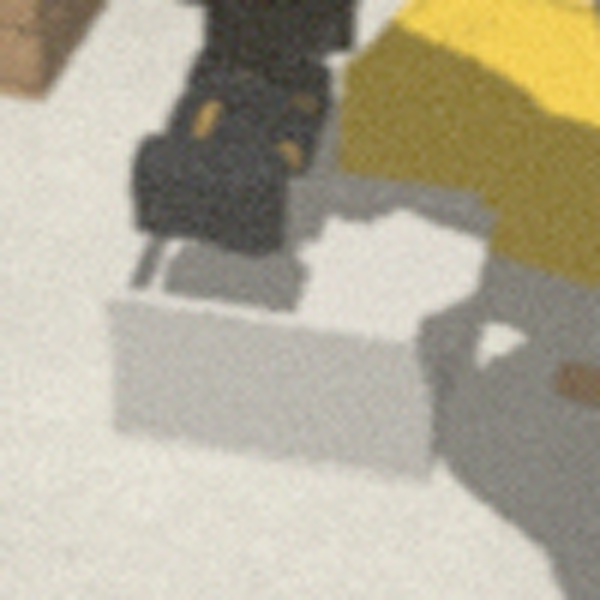

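>>> arm_command:
  plan:
    - [0,0.3,0,0.03,0,0,0]
    - [0,0.5,0,0,0,0,0]
    - [0,0.5,0,0,0,0,0]
    - [0,0.5,0,0,0,0,0]
    - [0,0.5,0,0,0,0,0]
    - [0,0.5,0,0,0,0,0]

```text
t: 7.5
tool_pos: [0.5125, -0.2535, 0.0864]
eef_rot: [[-0.997, -0.075, 0.005], [-0.075, 0.997, -0.002], [-0.005, -0.003, -1.0]]
wrist_force: [5.6, 3.7, 10.7]
gripper_width: 0.0003
```

>>> arm_command:
  plan:
    - [0,0.5,0,0.01,0,0,0]
    - [0,0.5,0,0,0,0,0]
    - [0,0.5,0,0.01,0,0,0]
    - [0,0.5,0,0,0,0,0]

```text
t: 8.0
tool_pos: [0.4927, -0.255, 0.0863]
eef_rot: [[-0.997, -0.075, 0.006], [-0.075, 0.997, -0.002], [-0.005, -0.003, -1.0]]
wrist_force: [4.8, 5.1, 12.7]
gripper_width: 0.0008
```

```bash
python3 - <<'E'
from h import *
d=snap("side","side3")
e=lambda c,a,b:cv2.resize(np.clip(c["pixels"][a[0]:a[1],a[2]:a[3],::-1].astype(float)*1.8,0,255).astype(np.uint8),(600,600),interpolation=cv2.INTER_CUBIC)
cv2.imwrite("pics/p3.png",e(d,(110,210,230,330),0))
E
```

```text
(no output)
```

View pics/p3.png

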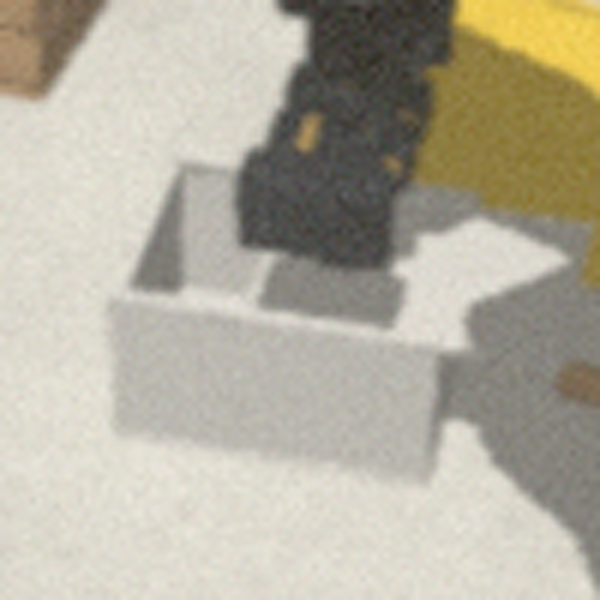

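>>> arm_command:
  plan:
    - [0,0.5,-0.02,0,0,0,0]
    - [0,0.5,-0.02,0,0,0,0]
    - [0,0.5,-0.02,0,0,0,0]
    - [0,0.5,-0.02,0,0,0,0]
    - [0,0.5,-0.02,0,0,0,0]
    - [0,0.4,-0.01,0,0,0,0]

```text
t: 8.8
tool_pos: [0.4636, -0.2573, 0.0863]
eef_rot: [[-0.997, -0.075, 0.004], [-0.075, 0.997, 0.0], [-0.004, -0.0, -1.0]]
wrist_force: [3.7, 11.2, 17.4]
gripper_width: 0.0004
```

>>> arm_command:
  plan:
    - [0,0.3,0,0,0,0,0]
    - [0,0.3,0,0,0,0,0]

```text
t: 9.05
tool_pos: [0.4577, -0.2577, 0.0863]
eef_rot: [[-0.997, -0.075, 0.004], [-0.075, 0.997, 0.0], [-0.004, -0.0, -1.0]]
wrist_force: [4.6, 11.0, 17.4]
gripper_width: 0.0007
```

>>> arm_command:
  plan:
    - [0,0.2,0,0,0,0,0]
    - [0,0.1,0,0,0,0,0]

```text
t: 9.3
tool_pos: [0.4546, -0.2579, 0.0863]
eef_rot: [[-0.997, -0.075, 0.004], [-0.075, 0.997, 0.0], [-0.004, -0.0, -1.0]]
wrist_force: [4.5, 10.9, 18.1]
gripper_width: 0.0005
```

>>> arm_command:
  plan:
    - [0,0.1,0.06,0,0,0,0]
    - [0,0.15,0.05,0,0,0,0]

```text
t: 9.55
tool_pos: [0.4523, -0.258, 0.0863]
eef_rot: [[-0.997, -0.075, 0.005], [-0.075, 0.997, -0.002], [-0.005, -0.003, -1.0]]
wrist_force: [4.8, 3.6, 15.5]
gripper_width: 0.0006
```

```bash
python3 - <<'E'
from h import *
d=snap("side","side4"); c=snap("top","top4")
e=lambda c,a,b:cv2.resize(np.clip(c["pixels"][a[0]:a[1],a[2]:a[3],::-1].astype(float)*1.8,0,255).astype(np.uint8),(400,400),interpolation=cv2.INTER_CUBIC)
cv2.imwrite("pics/p4.png",np.hstack([e(c,(160,250,285,375),0),e(d,(110,210,230,330),0)]))
E
```

```text
(no output)
```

View pics/p4.png

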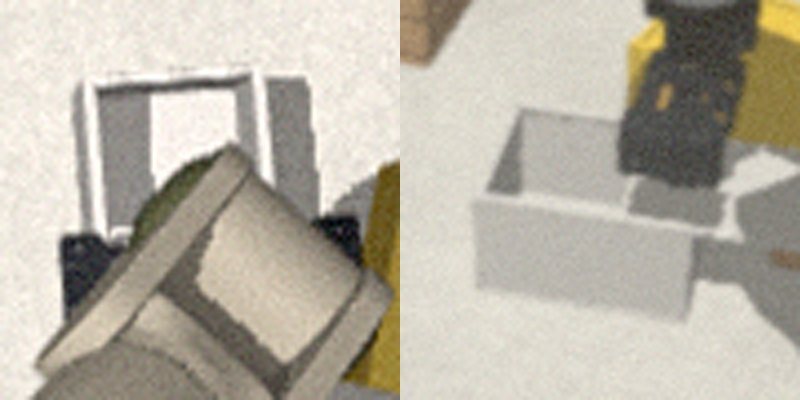

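```bash
python3 - <<'E'
from h import *
c=pickle.load(open("top4.pkl","rb"))
print(onplane(c,[[285+118/4.444-.5,160+230/4.444-.5],[285+92/4.444-.5,160+78/4.444-.5]],.087))
c=pickle.load(open("side4.pkl","rb"))
print(onplane(c,[[230+(630-400)/4-.5,110+185/4-.5],[230+(470-400)/4-.5,110+195/4-.5]],.087))
E
```

```text
[[ 0.48698671 -0.20947047  0.087     ]
 [ 0.59134661 -0.1923369   0.087     ]]
[[ 0.48921948 -0.23915994  0.087     ]
 [ 0.59602832 -0.1926408   0.087     ]]
```

>>> arm_command:
  plan:
    - [0,0.3,0.02,0,0,0,0]
    - [0,0.3,0.02,0,0,0,0]

```text
t: 9.9
tool_pos: [0.4463, -0.2584, 0.0863]
eef_rot: [[-0.997, -0.075, 0.005], [-0.075, 0.997, -0.003], [-0.005, -0.003, -1.0]]
wrist_force: [4.3, 3.8, 14.5]
gripper_width: 0.0007
```

>>> arm_command:
  plan:
    - [0,0.3,0.02,0,0,0,0]
    - [0,0.3,0.02,0,0,0,0]

```text
t: 10.15
tool_pos: [0.4409, -0.259, 0.0864]
eef_rot: [[-0.997, -0.075, 0.007], [-0.075, 0.997, -0.004], [-0.007, -0.005, -1.0]]
wrist_force: [9.4, 0.8, 10.9]
gripper_width: 0.0007
```

```bash
python3 - <<'E'
from h import *
d=snap("side","side5"); c=snap("top","top5")
e=lambda c,a,b:cv2.resize(np.clip(c["pixels"][a[0]:a[1],a[2]:a[3],::-1].astype(float)*1.8,0,255).astype(np.uint8),(400,400),interpolation=cv2.INTER_CUBIC)
cv2.imwrite("pics/p5.png",np.hstack([e(c,(160,250,285,375),0),e(d,(110,210,230,330),0)]))
E
```

View pics/p5.png

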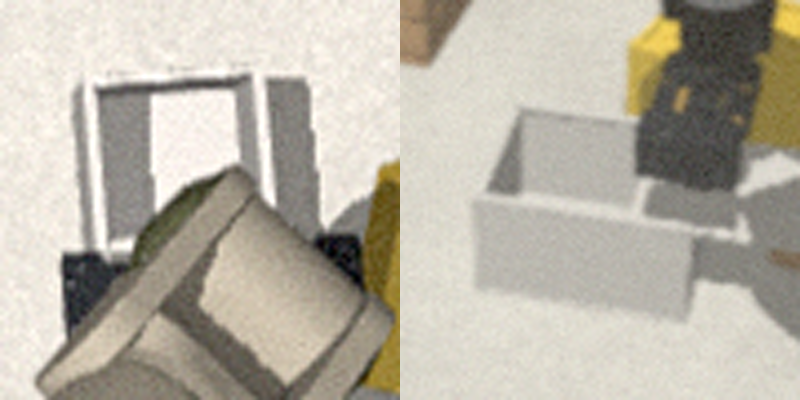

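>>> arm_command:
  plan:
    - [0,0,0,-0.5,0,0,0]
    - [0,0,0,-3,0,0,0]
    - [0,0,0,-4,0,0,0]
    - [0.3,0,0,-4.5,0,0,0]
    - [0.65,0,0,-4.5,0,0,0.0975]
    - [0.65,0,0,0,0,0,0.0975]

```text
t: 11.0
tool_pos: [0.439, -0.2584, 0.2523]
eef_rot: [[-0.992, 0.123, 0.004], [0.123, 0.992, -0.004], [-0.004, -0.003, -1.0]]
wrist_force: [-0.0, -0.4, -0.4]
gripper_width: 0.0288
```

```bash
python3 - <<'E'
from h import *
s=bot.get_state(); print(s["tool_pos"],s["wrist_force"],s["joint_positions"])
R=np.array(s["eef_rot"]); print(R.round(4)); yaw=np.arctan2(R[1,1],R[0,1]); print("yaw",yaw)
tgt=np.array([0.552,0.197,s["tool_pos"][2]])
print("tool shift cm",(R.T@(tgt-s["tool_pos"])*100).round(2))
E
```

```text
[ 0.43896872 -0.25844014  0.2522839 ] [-0.01929073 -0.44100308 -0.35308976] [-7.62304982e-01  2.65587135e-01  1.52481592e+00 -2.82552733e-04
  1.34594215e+00 -2.21010136e+00]
[[-0.9924  0.1226  0.0036]
 [ 0.1226  0.9924 -0.0038]
 [-0.004  -0.0034 -1.    ]]
yaw 1.4478518720176807
tool shift cm [-5.63 46.59 -0.13]
```

>>> arm_command:
  plan:
    - [0.65,-0.56,3.0,0,0,0,0]
    - [0.65,-0.56,5.0,0,0,0,0]
    - [0.65,-0.56,5.2,0,0,0,0]
    - [0.65,-0.56,5.2,0,0,0,0]
    - [0.65,-0.56,5.2,0,0,0,0]
    - [0.65,-0.56,5.2,0,0,0,0]
    - [0.65,-0.56,5.2,0,0,0,0]
    - [0.65,-0.56,5.2,0,0,0,0]
    - [0.65,-0.56,5.0,0,0,0,0]
    - [0.65,-0.56,2.4,0,0,0,0]

```text
t: 12.25
tool_pos: [0.5494, 0.2003, 0.2487]
eef_rot: [[-0.993, 0.117, -0.001], [0.117, 0.993, -0.0], [0.001, -0.0, -1.0]]
wrist_force: [-1.3, -0.2, -0.1]
gripper_width: 0.0574
```

>>> arm_command:
  plan:
    - [0.65,0,0,2,0,0,0]
    - [0.65,0,0,2,0,0,0]
    - [0.65,0,0,0,0,0,0]

```text
t: 12.62
tool_pos: [0.549, 0.1979, 0.2078]
eef_rot: [[-0.993, 0.12, -0.004], [0.12, 0.993, -0.001], [0.004, -0.001, -1.0]]
wrist_force: [0.0, 1.0, 0.1]
gripper_width: 0.0575
```

```bash
python3 - <<'E'
from h import *
s=bot.get_state(); print(s["tool_pos"],s["wrist_force"],s["joint_positions"],s["gripper_width"])
R=np.array(s["eef_rot"]); print(R.round(4)); yaw=np.arctan2(R[1,1],R[0,1]); print("yaw",yaw)
d=snap("side","side6"); c=snap("top","top6")
e=lambda c,a,b:cv2.resize(np.clip(c["pixels"][a[0]:a[1],a[2]:a[3],::-1].astype(float)*1.8,0,255).astype(np.uint8),(400,400),interpolation=cv2.INTER_CUBIC)
cv2.imwrite("pics/p6.png",np.vstack([np.hstack([e(c,(120,210,120,210),0),e(d,(205,325,135,255),0)])]))
a=np.clip(c["pixels"][165:250,285,::-1].astype(float)*1.8,0,255)
cv2.imwrite("pics/p6b.png",e(c,(160,250,285,375),0))
E
```

```text
[0.54897165 0.19789151 0.20781401] [0.00132618 1.00454502 0.10868377] [ 1.45440650e-01  4.67435677e-01  1.35682719e+00 -2.47326955e-04
  1.32108846e+00 -1.30548075e+00] 0.057510157552003734
[[-9.928e-01  1.195e-01 -3.700e-03]
 [ 1.195e-01  9.928e-01 -8.000e-04]
 [ 3.600e-03 -1.200e-03 -1.000e+00]]
yaw 1.45098513542753
```

View pics/p6.png

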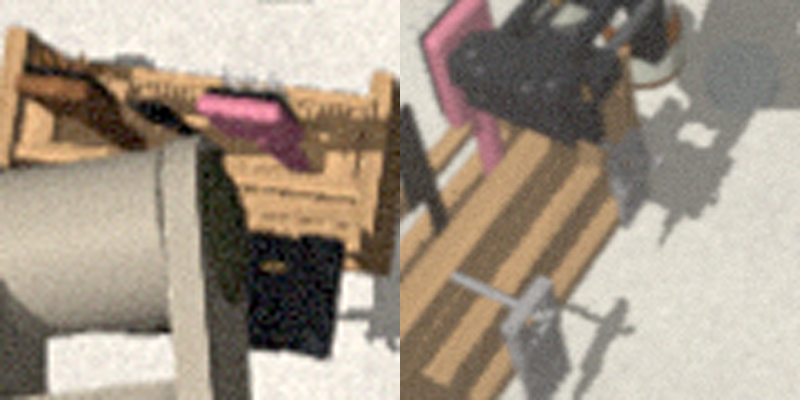

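View pics/p6b.png

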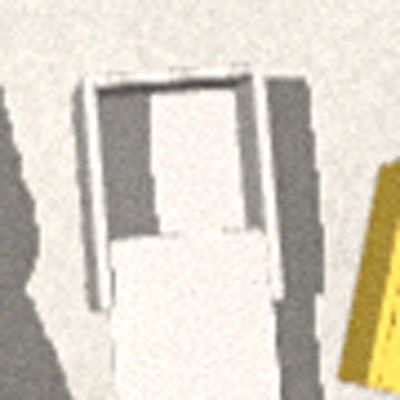

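```bash
python3 - <<'E'
from h import *
ctr=np.array([0.5145,-0.2535]); a=0.078
ax=np.array([np.cos(a),np.sin(a)]); ay=np.array([-ax[1],ax[0]])
for n in("top6",):
    c=pickle.load(open(n+".pkl","rb")); P=cloud(c)
    w=P[...,:2]-ctr; X=w@ax; Y=w@ay
    m=(abs(X)<0.22)&(abs(Y)<0.05)&(P[...,2]>0.08)&(P[...,2]<0.095)
    for y in(-.04,-.02,0,.02,.04):
        k=m&(abs(Y-y)<.008); xs=np.sort(X[k]); 
        g=np.where(np.diff(xs)>.02)[0]; print(y,xs[0],[(xs[i].round(4),xs[i+1].round(4)) for i in g],xs[-1])
    m=(abs(X)<0.2)&(abs(Y)<0.1)&(P[...,2]>0.08)&(P[...,2]<0.095); print(X[m].min(),X[m].max())
    k=(X>-0.02)&(X<.07)&(abs(Y)<.1)&(P[...,2]>.08)&(P[...,2]<.095); print(Y[k].min(),Y[k].max())
    for xx in (0.0,.03,.06):
        kk=k&(abs(X-xx)<.008); print(xx,np.sort(Y[kk]).round(3).tolist())
E
```

```text
-0.04 -0.1810471452897898 [(np.float64(-0.0296), np.float64(0.0767))] 0.08137820112426747
-0.02 -0.1820989114304229 [(np.float64(-0.0308), np.float64(0.0758))] 0.08259510533348928
0 -0.1808537005634294 [(np.float64(-0.0295), np.float64(0.0765))] 0.08109449254550562
0.02 -0.18170572822851452 [(np.float64(-0.0308), np.float64(0.0765))] 0.08216580016562441
0.04 -0.18092970470921635 [(np.float64(-0.0294), np.float64(0.0772))] 0.08101691399223016
-0.1820989114304229 0.08259510533348928
-0.0631953993382913 0.06209092028203965
0.0 [-0.063, -0.062, -0.062, -0.061, -0.06, -0.06, -0.059, -0.058, -0.058, -0.056, -0.056, -0.056, -0.056, -0.056, 0.053, 0.054, 0.054, 0.056, 0.056, 0.056, 0.057, 0.057, 0.057, 0.059, 0.059, 0.059, 0.06, 0.06, 0.062, 0.062]
0.03 [-0.062, -0.061, -0.061, -0.06, -0.06, -0.059, -0.059, -0.058, -0.058, -0.057, -0.057, -0.056, -0.055, -0.055, -0.054, 0.054, 0.054, 0.054, 0.054, 0.055, 0.056, 0.057, 0.057, 0.057, 0.057, 0.06, 0.06, 0.06, 0.061, 0.061]
0.06 [-0.062, -0.062, -0.061, -0.061, -0.06, -0.059, -0.059, -0.058, -0.058, -0.057, -0.056, -0.056, -0.055, -0.055, -0.054, 0.054, 0.054, 0.054, 0.055, 0.055, 0.057, 0.058, 0.058, 0.058, 0.058, 0.06, 0.06, 0.061, 0.061, 0.061]
```

>>> arm_command:
  plan:
    - [0.65,-0.3,-0.1,1,0,0,0]
    - [0.65,0,0,2,0,0,0]
    - [0.65,0,0,2,0,0,0]
    - [0.65,0,0,1.5,0,0,0]
    - [0.65,0,0,1.5,0,0,0]
    - [0.65,0,0,1,0,0,0]
    - [0.65,0,0,0,0,0,0]

```text
t: 13.6
tool_pos: [0.5525, 0.1967, 0.1187]
eef_rot: [[-0.993, 0.12, -0.001], [0.12, 0.993, -0.0], [0.001, -0.0, -1.0]]
wrist_force: [-0.3, -0.4, -0.0]
gripper_width: 0.057
```

```bash
python3 - <<'E'
from h import *
s=bot.get_state(); print(s["tool_pos"],s["wrist_force"],s["gripper_width"])
d=snap("side","side7")
e=lambda c,a,b:cv2.resize(np.clip(c["pixels"][a[0]:a[1],a[2]:a[3],::-1].astype(float)*1.8,0,255).astype(np.uint8),(600,600),interpolation=cv2.INTER_CUBIC)
cv2.imwrite("pics/p7.png",e(d,(220,310,150,240),0))
E
```

```text
[0.55245266 0.19672511 0.11867434] [-0.30982138 -0.40818749 -0.0050974 ] 0.05702702735053846
```

View pics/p7.png

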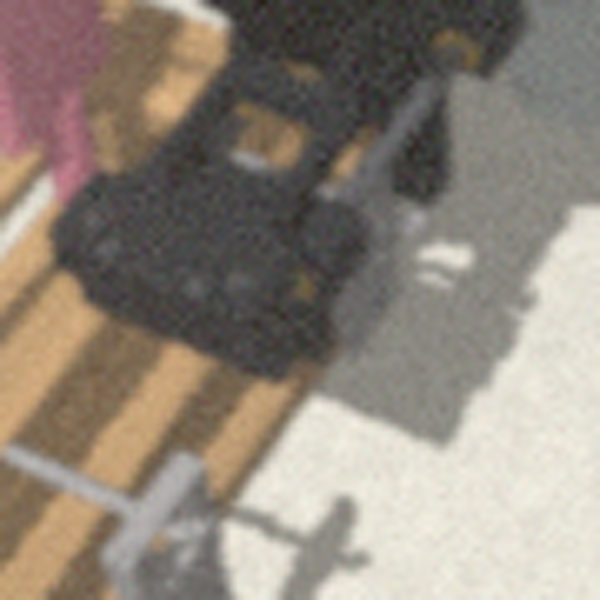

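>>> arm_command:
  plan:
    - [0.2,0,0,0,0,0,0]
    - [0.2,0,0,0,0,0,0]
    - [0.2,0,0,0,0,0,0]
    - [0.2,0,0,0,0,0,0]
    - [0.2,0,0,0,0,0,0]
  grip_force: 15

```text
t: 14.28
tool_pos: [0.5527, 0.1968, 0.1194]
eef_rot: [[-0.993, 0.12, 0.0], [0.12, 0.993, 0.0], [-0.0, 0.0, -1.0]]
wrist_force: [-0.5, -0.5, 1.2]
gripper_width: 0.0299
```

>>> arm_command:
  plan:
    - [0.2,0,0,-0.4,0,0,0]
    - [0.2,0,0,-0.5,0,0,0]
    - [0.2,0,0,-0.4,0,0,0]
    - [0.2,0,0,0,0,0,0]

```text
t: 14.78
tool_pos: [0.5528, 0.1968, 0.1326]
eef_rot: [[-0.993, 0.119, 0.001], [0.119, 0.993, 0.0], [-0.001, 0.0, -1.0]]
wrist_force: [0.0, 1.0, -0.3]
gripper_width: 0.0297
```

```bash
python3 - <<'E'
from h import *
s=bot.get_state(); print(s["tool_pos"],s["wrist_force"],s["gripper_width"])
d=snap("side","side8")
e=lambda c,a,b:cv2.resize(np.clip(c["pixels"][a[0]:a[1],a[2]:a[3],::-1].astype(float)*1.8,0,255).astype(np.uint8),(600,600),interpolation=cv2.INTER_CUBIC)
cv2.imwrite("pics/p8.png",e(d,(220,310,150,240),0))
E
```

```text
[0.55279676 0.19679295 0.13262881] [ 0.02068366  1.01660971 -0.32406633] 0.02974507390635737
```

View pics/p8.png

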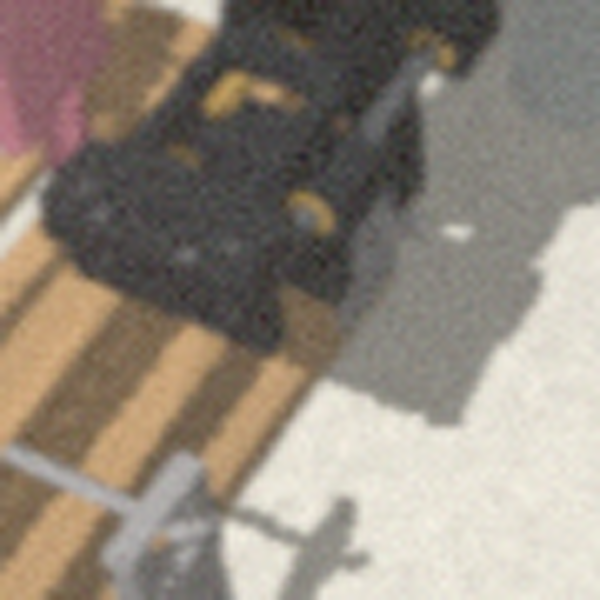

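>>> arm_command:
  plan:
    - [0.2,0.4,0,0,0,0,0]
    - [0.2,0.6,0,0,0,0,0]
    - [0.2,0.6,0,0,0,0,0]
    - [0.2,0.6,0,0,0,0,0]

```text
t: 15.32
tool_pos: [0.5303, 0.1995, 0.1322]
eef_rot: [[-0.993, 0.119, -0.0], [0.119, 0.993, -0.0], [0.0, -0.0, -1.0]]
wrist_force: [-0.1, 0.1, -0.6]
gripper_width: 0.0299
```

>>> arm_command:
  plan:
    - [0.2,0.8,0,0,0,0,0]
    - [0.2,0.8,0,0,0,0,0]
    - [0.2,1,0,0,0,0,0]
    - [0.2,1,0,0,0,0,0]
    - [0.2,1.5,0,0,0,0,0]
    - [0.2,0,0,0,0,0,0]

```text
t: 16.08
tool_pos: [0.4794, 0.2057, 0.1324]
eef_rot: [[-0.993, 0.119, -0.0], [0.119, 0.993, -0.0], [0.0, -0.0, -1.0]]
wrist_force: [1.0, -0.2, -0.6]
gripper_width: 0.0296
```

```bash
python3 - <<'E'
from h import *
s=bot.get_state(); print(s["tool_pos"],s["wrist_force"],s["gripper_width"])
d=snap("side","side9")
e=lambda c,a,b:cv2.resize(np.clip(c["pixels"][a[0]:a[1],a[2]:a[3],::-1].astype(float)*1.8,0,255).astype(np.uint8),(600,600),interpolation=cv2.INTER_CUBIC)
cv2.imwrite("pics/p9.png",e(d,(210,330,150,270),0))
E
```

```text
[0.47942209 0.20570539 0.13240227] [ 1.03377674 -0.16025087 -0.5691588 ] 0.029585807522042245
```

View pics/p9.png

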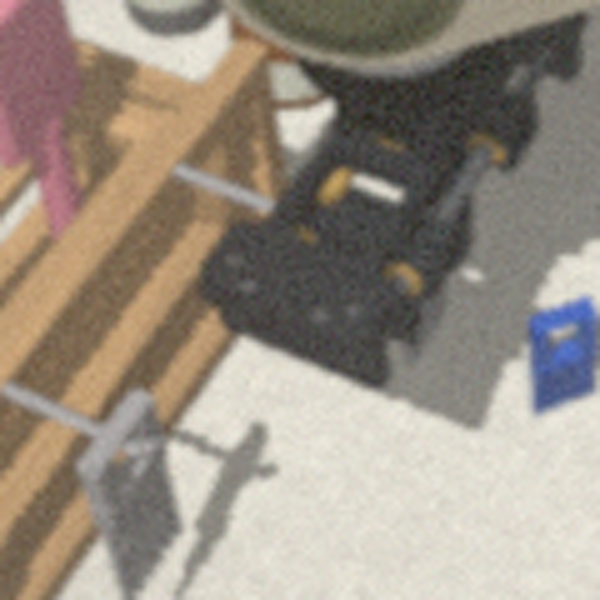

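>>> arm_command:
  plan:
    - [0.2,0,0,-2,0,0,0]
    - [0.2,0,0,-4,0,0,0]
    - [0.2,0,0,-3,0,0,-0.0985]
    - [0.2,0,0,-1,0,0,-0.0985]
    - [0.2,-0.1,-2.0,0,0,0,0]
    - [0.2,-0.2,-4.0,0,0,0,0]
    - [0.2,-0.2,-4.5,0,0,0,0]
    - [0.2,-0.2,-4.5,0,0,0,0]
    - [0.2,-0.2,-4.5,0,0,0,0]
    - [0.2,-0.2,-4.5,0,0,0,0]

```text
t: 17.38
tool_pos: [0.51, -0.0348, 0.2324]
eef_rot: [[-0.997, -0.077, 0.001], [-0.077, 0.997, -0.0], [-0.001, -0.0, -1.0]]
wrist_force: [-0.1, 0.3, -1.2]
gripper_width: 0.0299
```

>>> arm_command:
  plan:
    - [0.2,-0.2,-4.5,0,0,0,0]
    - [0.2,-0.2,-4.5,0,0,0,0]
    - [0.2,-0.2,-4.5,0,0,0,0]
    - [0.2,-0.2,-4.5,0,0,0,0]
    - [0.2,-0.2,-3.0,0,0,0,0]
    - [0.2,-0.1,-1.1,0,0,0,0]
    - [0.2,0,0,0,0,0,0]

```text
t: 18.25
tool_pos: [0.5377, -0.2524, 0.232]
eef_rot: [[-0.997, -0.077, -0.0], [-0.077, 0.997, 0.0], [0.0, 0.0, -1.0]]
wrist_force: [0.4, -0.6, -0.4]
gripper_width: 0.03
```

```bash
python3 - <<'E'
from h import *
s=bot.get_state(); print(s["tool_pos"],s["wrist_force"],s["gripper_width"])
R=np.array(s["eef_rot"]); print(R.round(4))
a=.078; t=np.r_[np.array([.516,-.2537])+.021*np.array([np.cos(a),np.sin(a)]),s["tool_pos"][2]]
print((R.T@(t-s["tool_pos"])*100).round(2), np.arctan2(R[1,1],R[0,1])-np.pi/2)
d=snap("side","side10")
e=lambda c,a,b:cv2.resize(np.clip(c["pixels"][a[0]:a[1],a[2]:a[3],::-1].astype(float)*1.8,0,255).astype(np.uint8),(600,600),interpolation=cv2.INTER_CUBIC)
cv2.imwrite("pics/p10.png",e(d,(80,200,220,340),0))
E
```

```text
[ 0.53772187 -0.25239536  0.23201199] [ 0.38156936 -0.6076455  -0.41870125] 0.03000573135291023
[[-9.971e-01 -7.670e-02 -2.000e-04]
 [-7.670e-02  9.971e-01  3.000e-04]
 [ 1.000e-04  3.000e-04 -1.000e+00]]
[0.08 0.04 0.  ] 0.07680708006966808
```

View pics/p10.png

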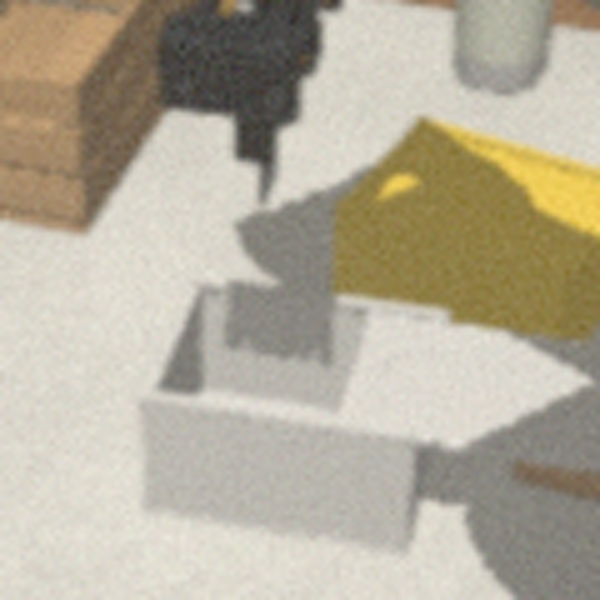

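>>> arm_command:
  plan:
    - [0.2,0.08,0,2,0,0,0]
    - [0.2,0,0,3,0,0,0]
    - [0.2,0,0,3,0,0,0]
    - [0.2,0,0,2.5,0,0,0]
    - [0.2,0,0,1.7,0,0,0]
    - [0.2,0,0,1,0,0,0]
    - [0.2,0,0,0,0,0,0]

```text
t: 19.18
tool_pos: [0.5369, -0.2522, 0.1002]
eef_rot: [[-0.997, -0.077, -0.0], [-0.077, 0.997, 0.0], [0.0, 0.0, -1.0]]
wrist_force: [-0.0, -0.7, 0.3]
gripper_width: 0.0297
```

>>> arm_command:
  plan:
    - [0.2,0,0,1,0,0,0]
    - [0.2,0,0,1,0,0,0]
    - [0.2,0,0,1,0,0,0]
    - [0.2,0,0,1,0,0,0]
    - [0.2,0,0,0.8,0,0,0]
    - [0.2,0,0,0.5,0,0,0]
    - [0.2,0,0,0.2,0,0,0]
    - [0.2,0,0,0,0,0,0]

```text
t: 20.18
tool_pos: [0.5369, -0.2525, 0.0453]
eef_rot: [[-0.997, -0.077, 0.0], [-0.077, 0.997, -0.0], [-0.0, -0.0, -1.0]]
wrist_force: [-0.0, 0.2, -0.2]
gripper_width: 0.0297
```

```bash
python3 - <<'E'
from h import *
d=snap("side","side11")
e=lambda c,a,b:cv2.resize(np.clip(c["pixels"][a[0]:a[1],a[2]:a[3],::-1].astype(float)*1.8,0,255).astype(np.uint8),(600,600),interpolation=cv2.INTER_CUBIC)
cv2.imwrite("pics/p11.png",e(d,(80,200,220,340),0))
E
```

```text
(no output)
```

View pics/p11.png

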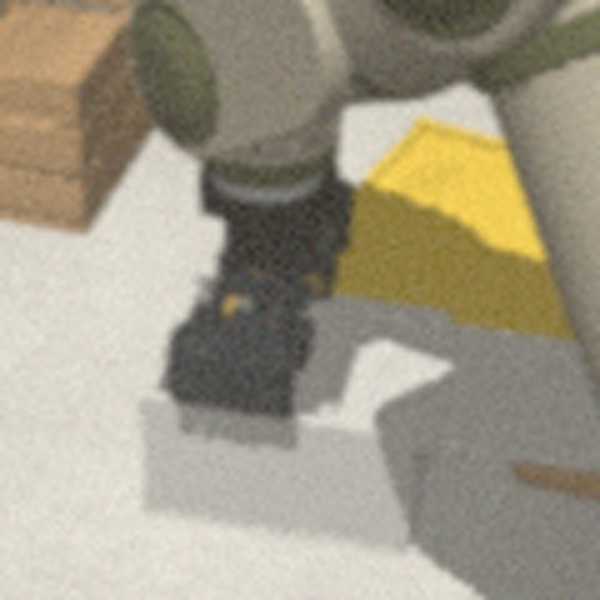

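>>> arm_command:
  plan:
    - [0.2,0,0,0.4,0,0,0]
    - [0.2,0,0,0,0,0,0]
    - [0.55,0,0,0,0,0,0]
    - [0.55,0,0,0,0,0,0]
    - [0.55,0,0,0,0,0,0]
    - [0.55,0,0,0,0,0,0]

```text
t: 20.98
tool_pos: [0.5369, -0.2525, 0.0413]
eef_rot: [[-0.997, -0.077, 0.0], [-0.077, 0.997, -0.0], [-0.0, -0.0, -1.0]]
wrist_force: [0.3, 0.1, 0.1]
gripper_width: 0.0488
```

>>> arm_command:
  plan:
    - [0.55,0,0,-1,0,0,0]
    - [0.55,0,0,-2,0,0,0]
    - [0.55,0,0,-2,0,0,0]
    - [0.55,0,0,-3,0,0,0]
    - [0.55,0,0,-4,0,0,0]
    - [0.55,0,0,-5,0,0,0]
    - [0.55,0,0,-4,0,0,0]
    - [0.55,0,0,0,0,0,0]

```text
t: 21.98
tool_pos: [0.5376, -0.253, 0.2551]
eef_rot: [[-0.997, -0.077, 0.005], [-0.077, 0.997, -0.004], [-0.005, -0.004, -1.0]]
wrist_force: [-0.6, 0.3, -0.5]
gripper_width: 0.0484
```

```bash
python3 - <<'E'
from h import *
d=snap("side","side12")
e=lambda c,a,b:cv2.resize(np.clip(c["pixels"][a[0]:a[1],a[2]:a[3],::-1].astype(float)*1.8,0,255).astype(np.uint8),(600,600),interpolation=cv2.INTER_CUBIC)
cv2.imwrite("pics/p12.png",e(d,(80,200,220,340),0))
E
```

```text
(no output)
```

View pics/p12.png

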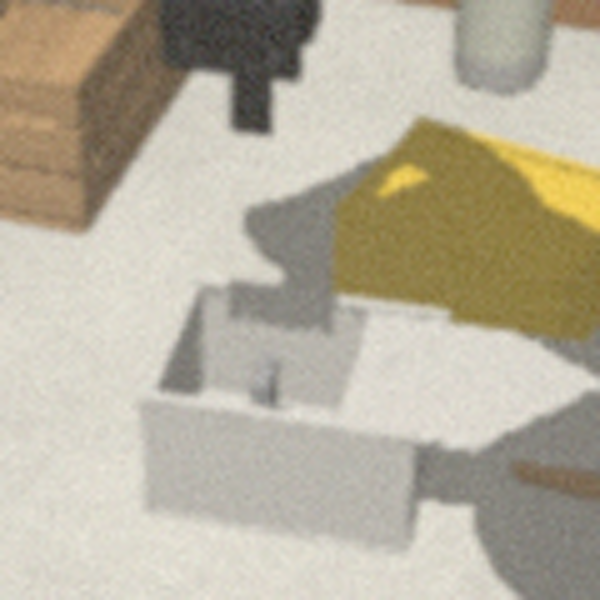

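>>> arm_command:
  plan:
    - [0.55,0.5,3,0,0,0,0]
    - [0.55,1.0,4,0,0,0,0]
    - [0.55,1.0,4,0,0,0,0]
    - [0.55,1.0,4,0,0,0,0]
    - [0.55,1.0,4,0,0,0,0]
    - [0.55,1.0,3,0,0,0,0]
    - [0.55,0.5,1,0,0,0,0]
    - [0.55,0,0,0,0,0,0]
    - [0.55,0,0,0,0,0,0]

```text
t: 23.15
tool_pos: [0.4596, -0.0287, 0.2509]
eef_rot: [[-0.997, -0.076, -0.0], [-0.076, 0.997, -0.0], [0.0, -0.0, -1.0]]
wrist_force: [-0.2, -0.1, -0.1]
gripper_width: 0.0485
```

```bash
python3 - <<'E'
from h import *
d=snap("side","side13"); c=snap("top","top13")
e=lambda c,a,b:cv2.resize(np.clip(c["pixels"][a[0]:a[1],a[2]:a[3],::-1].astype(float)*1.8,0,255).astype(np.uint8),(400,400),interpolation=cv2.INTER_CUBIC)
cv2.imwrite("pics/p13.png",np.vstack([np.hstack([e(c,(160,250,285,375),0),e(d,(110,210,230,330),0)]),]))
a=.078; ax=np.array([np.cos(a),np.sin(a)]); ay=np.array([-ax[1],ax[0]]); ctr=np.array([.516,-.2537])
for n,cc in(("top",c),("side",d)):
    P=cloud(cc); w=P[...,:2]-ctr; X=w@ax; Y=w@ay
    k=(X>-.025)&(X<.065)&(abs(Y)<.045)&(P[...,2]>.02)&(P[...,2]<.15)
    q=np.c_[X[k],Y[k],P[...,2][k]]; print(n,len(q),q.min(0).round(3) if len(q) else "",q.max(0).round(3) if len(q) else "")
    k=(X>-.06)&(X<.07)&(abs(Y)<.05)&(P[...,2]>.08)&(P[...,2]<.092); print("lid rear", np.sort(X[k&(abs(Y)<.04)])[-5:])
    hsv=cv2.cvtColor(cc["pixels"],cv2.COLOR_RGB2HSV)
    k=(hsv[...,1]<50)&(P[...,2]>.05)&(P[...,2]<.165)&(P[...,0]>.535)&(P[...,0]<.575)&(P[...,1]>.29)&(P[...,1]<.345)
    if k.sum(): print("wide",P[k].min(0).round(3),P[k].max(0).round(3),k.sum())
E
```

```text
top 44 [ 0.016 -0.015  0.033] [0.026 0.015 0.078]
lid rear [-0.03171695 -0.03157159 -0.03149598 -0.03123638 -0.03094637]
wide [0.541 0.298 0.055] [0.574 0.338 0.161] 97
side 0  
lid rear [-0.03308356 -0.03297625 -0.03297245 -0.03270987 -0.03204434]
wide [0.54  0.299 0.054] [0.574 0.337 0.16 ] 541
```

View pics/p13.png

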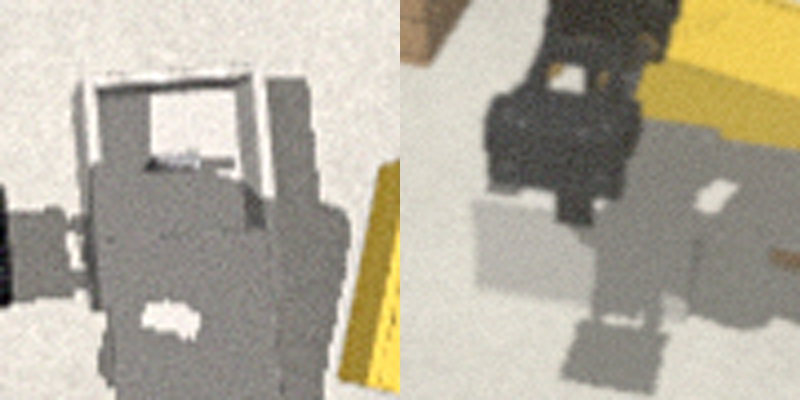

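View pics/side13.png

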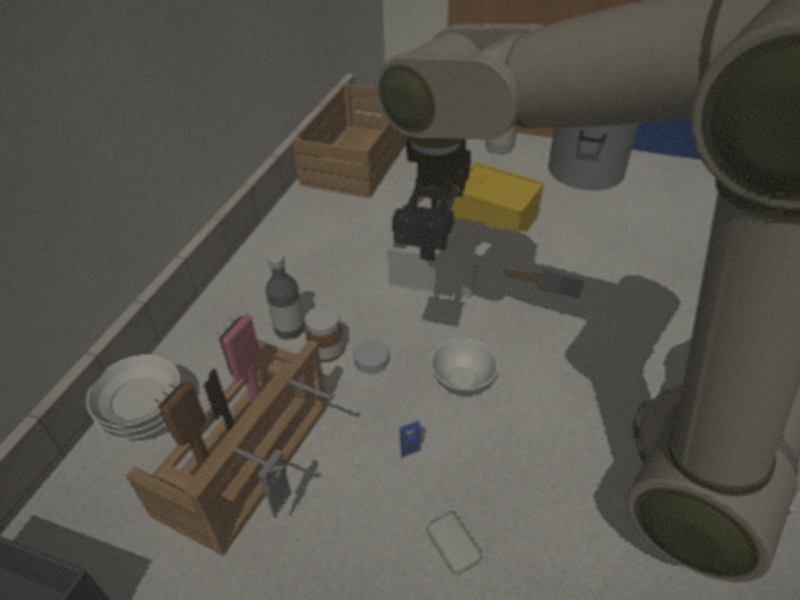

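View pics/top13.png

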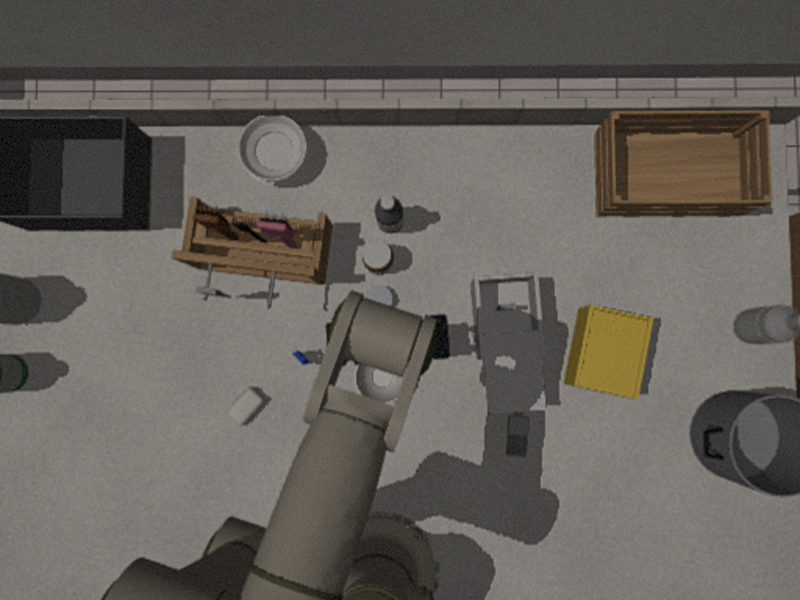

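```bash
python3 - <<'E'
from h import *
s=bot.get_state(); print(s["t"],s["wrist_force"])
print(bot.finish_job())
E
```

```text
23.25 [-0.34704598  0.0216981  -0.07279857]
the job is handed in; nothing more can be done
None
```

The flea comb is in the white container and the lid stands open. The job was handed in at 23.3 s of the 72 s allowed; the interface gives no verdict.

**What I did:** I touched down on the ribs at about 8–16 mm/s and dragged the lid back until the resistance rose at the stop. The highest press I read at the end of a move was about 18 N. I then took the flea comb (far hook, -y side) across its 30 mm width, lifted it 13 mm and drew it 73 mm off the hook. I lowered it through the opening and let go of it just above the floor of the container.

**Last checks:**
- **Lid:** the gap between the lid's rear edge and the rear wall measured about 106 mm, which is fully open.
- **Flea comb:** it stands upright inside, top about 0.078 m up, so its centre is about 0.042 m. It sits about 20 mm behind the container's centre and within 15 mm of the middle line.
- **Wide-tooth comb:** it still hangs, and its measured extent is unchanged to about 2 mm.
- **Bench things:** those I could see are where they were. The balm tin and bowl were partly hidden from the top camera, but the side camera shows them in place.
- **Robot:** it touches nothing; the wrist force is about 0.

**Disagreements:**
- The two cameras differed by 2–4 mm on the container and comb positions, and I used values in between.
- Near the end of the drag I corrected sideways in the wrong direction. That caused about 11 N of side load until I took it back.
- The fingers travelled about 118 mm for a 105 mm opening, so they slipped a little on the lid.

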